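# Find the loaded sterilising pan by its drag and slide it onto the heating place

## Robot

A 6-joint arm with a two-finger parallel gripper is mounted at the origin on the work surface. World frame = base frame: x ahead of the robot, y to its left, z up, the work surface at z = 0. Lengths are in m, angles in rad, forces in N, time in s.
With the tool pointing down it reaches from about 0.25 to 0.725 m from the base axis. Payload 4 kg.
Tool frame: the origin (TCP) lies midway between the tips of the shut fingers; the grasp point (between the pads) lies 19 mm behind it; z points along the fingers, y is the direction in which the jaws open and shut (so a half turn about z gives the same grasp; the last joint's range is limited). The gripper opens to 85 mm and grips with 20 to 120 N. Pads are 22 mm wide; open, the fingers measure 114 mm over their backs; the gripper's body (76 mm by 85 mm) begins 54 mm behind the grasp point. The pads swing forward as they close: fully open they stand 13 mm farther back than shut.
Start: joints at [1.309, 0.241, 0.005, 1.335, 0, 1.571], TCP at [0.129, 0.483, 0.231] pointing down, gripper open.
Joint ranges: [-2.72, 2.72], [-1.05, 1.87], [-1.09, 1.28], [-1.99, 2.15], [-1.42, 1.44], [-3.14, 3.14]. Speed limits (rad/s): [2.79, 2.79, 3.14, 3.14, 3.14, 3.14].

## Interface

Orientations are given as a unit quaternion [x, y, z, w].
In Python, from workcell import bot gives the robot as it stands.
- The arm moves only by the shell command python3 -m inch 'ROWS'. ROWS is JSON, a list of rows, each a list of 5 numbers: the shift along the tool's x, y, z scaled (see below), then the turn about the tool's z scaled (see below), then the closure, from 0 (fully open) to 1 (shut). A call has 1 to 10 rows; each row is the pose to reach, as a shift and turn from the pose commanded when the call began, along the tool's axes at that moment; what a row does not reach only later rows make up. The controller multiplies each number of a shift by 100 cm and each number of a turn by 120 degrees. A row lasts 1/8 s, in which the tool goes at most 62.5 mm and 10.7 degrees, less where a joint would pass 70% of its speed; a pose out of reach is approached as far as the arm can. A call with a number of a shift or a turn outside -1 to 1 is refused whole. A call with a gripper value outside its range is refused whole. The fingers move at their own pace and stop on an object; the grip force is fixed at half the most. Time passes only in rows, so rows that repeat a pose let the fingers close. It gives the time, the measured TCP pose, the force and the opening at its end, in the units of the state.
- bot.get_obs(): the state, without advancing time (a new reading comes with each control period).
- bot.camera(name): name is "scene" or "top"; returns the picture (480x640x3 uint8, red, green, blue); there is no depth.
- bot.calibration(name): a dict with "intrinsics" (3x3 intrinsics, pixels), "k1" (the pictures are not rectified: a ray, as slopes to the right and down, at radius r is drawn at 1 + k1 r^2 times it, then the intrinsics apply), "xyz" and "attitude" of the camera in the world. Camera axes: x right, y down, z forward; pixel columns grow to the right and rows downward; lengths in m; the calibration is good to about 2 mm. A picture is of the moment at which its call begins. calibration takes no time and is no camera call.
- bot.job_done(): hands the job in, once; it reports no verdict.
Trained networks look in the newest picture that a camera, given by its name, has taken for a name from the list of things; names that differ only in an ending like _2 or _b are one class to them, and where a whole thing is asked for, a point or a joint stands for the part that bears it (a point fixed in the world has none). Each returns a list of dicts, best first, with "score" (0 to 1); they miss things now and then, are a little off and sometimes report something else, mostly with a low value. They report only what shows in the picture. A call takes as long as a camera call.
- bot.masks_of(camera, target): "pixels" (480x640 bool, what is visible of it) and "extent" ([left, top, width, height] as shares, 0 to 1, of the picture: columns of its width, rows of its height, round what is visible of it).
- bot.spot_point(camera, target): "point" ([column, row] as shares, 0 to 1, of the picture: columns of its width, rows of its height: a listed point, or the origin of a listed thing).
The state is a dict: "clock": time; "joint_pos": joint angles; "joint_vel": joint speeds; "tau": joint torques, N m; "eef_pos": TCP position; "tool_rot": TCP orientation; "ft_force": force on the tool from outside, world axes, zero at the start; "ft_torque": the same for the moment, N m; "grip_width": finger opening in m.
Only numpy, scipy, OpenCV 4.12 (cv2) and the standard library are available. Lean on these libraries where they do the work, as an engineer would, in place of code of your own. Each camera call takes 0.05 s, during which the arm holds its last target.

## Task

One of the three lidded steel pans on the hob is loaded with a stack of glass dishes for sterilising; the other two are empty and look just the same. Find the loaded one by feeling how heavily it drags, and slide it along the glass onto the middle of the big heating place without lifting or tipping it. The two empty pans must end up inside the rings where they now stand, never lifted or tipped either, and everything else stays as it is.

Things in the scene. Friction and masses are not known exactly. Their poses are not given: they have to be found in the camera images.
- hob: Fixed bench-top hob with a level black glass top, 50 mm above the bench. Origin on the bench under the middle of the heating place; it reaches from -200 to +260 mm along its x, 290 mm either way along y. Four standing places at x = +-95, y = +-140 mm round the heating place. Five knobs 18 mm high along x = 228 mm. Pans slide on it with friction 0.5 to 0.7.
- heat (a point): Middle of the heating place, on the glass: three concentric thin printed rings, the outermost 164 mm across, in the middle of the four standing places. The loaded pan belongs here.
- place_bl (a point): Middle of the far left (the robot's left) standing place of the hob, on the glass: a single thin printed ring 144 mm across.
- place_fl (a point): Middle of the near left standing place of the hob, on the glass: a single thin printed ring 144 mm across.
- place_br (a point): Middle of the far right standing place of the hob, on the glass: a single thin printed ring 144 mm across.
- place_fr (a point): Middle of the near right standing place of the hob, on the glass: a single thin printed ring 144 mm across.
- pan_1_center (a point): One of three identical closed steel pans: 104 mm across, 60 mm high, flat lid fixed on with a black knob (top 87 mm above the underside), straight black handle. Stands on one of the two left places, far or near, with its handle pointing out to the left. Which pan is loaded changes and cannot be seen. This point: on the pan's axis, 33 mm above its underside; x points out along the handle, z up.
- pan_2_center (a point): One of three identical closed steel pans: 104 mm across, 60 mm high, flat lid fixed on with a black knob (top 87 mm above the underside), straight black handle. Stands on the far right place, with its handle pointing out to the right. Which pan is loaded changes and cannot be seen. This point: on the pan's axis, 33 mm above its underside; x points out along the handle, z up.
- pan_3_center (a point): One of three identical closed steel pans: 104 mm across, 60 mm high, flat lid fixed on with a black knob (top 87 mm above the underside), straight black handle. Stands on the near right place, with its handle pointing out to the right. Which pan is loaded changes and cannot be seen. This point: on the pan's axis, 33 mm above its underside; x points out along the handle, z up.
- pan_1_grip (a point): Middle of the handle of pan_1: 105 mm out from the pan's axis along x and 46 mm above the pan's underside. The handle is a level bar along x, 18 mm wide, 13 mm thick, free from 69 to 155 mm from the pan's axis; nothing is below it down to the hob or bench. An empty pan weighs about 0.3 kg, the loaded one 0.75 to 0.9 kg.
- pan_2_grip (a point): Middle of the handle of pan_2: 105 mm out from the pan's axis along x and 46 mm above the pan's underside. The handle is a level bar along x, 18 mm wide, 13 mm thick, free from 69 to 155 mm from the pan's axis; nothing is below it down to the hob or bench. An empty pan weighs about 0.3 kg, the loaded one 0.75 to 0.9 kg.
- pan_3_grip (a point): Middle of the handle of pan_3: 105 mm out from the pan's axis along x and 46 mm above the pan's underside. The handle is a level bar along x, 18 mm wide, 13 mm thick, free from 69 to 155 mm from the pan's axis; nothing is below it down to the hob or bench. An empty pan weighs about 0.3 kg, the loaded one 0.75 to 0.9 kg.
- beaker: Bystander: empty squat glass beaker, 84 mm across and 72 mm high, standing on the left place that pan_1 does not use. Origin at the centre of its underside.
- wash_bottle: Bystander: white plastic bottle, 64 mm across, 150 mm high, on the bench left of the hob. Origin at the centre of its underside.
- tube_rack: Bystander: wire rack of test tubes, 200 by 85 mm and about 98 mm high, on the bench right of the hob. Origin at the centre of its underside.
- sample_jar: Bystander: clear jar with a yellow lid, 70 mm across, 85 mm high, on the bench right of the hob. Origin at the centre of its underside.

How it is judged:
At the end, for the whole second after the job is handed in: The loaded pan (pressing on the hob with over 5.2 N; an empty one with less) has its axis within 20 mm of the middle of the heating place; each empty pan's axis is within 22 mm of the middle of its own ring; all three stand upright (0.03 rad) on the glass, at rest (((horizontal distance between pan_1_center and heat below 0.02 m and contact force between pan_1 and hob above 5.2 N and horizontal distance between pan_2_center and place_br below 0.022 m and contact force between each of pan_2, pan_3 and hob below 5.2 N and horizontal distance between pan_3_center and place_fr below 0.022 m) or (horizontal distance between pan_2_center and heat below 0.02 m and contact force between pan_2 and hob above 5.2 N and (horizontal distance between pan_1_center and place_bl below 0.022 m or horizontal distance between pan_1_center and place_fl below 0.022 m) and contact force between each of pan_1, pan_3 and hob below 5.2 N and horizontal distance between pan_3_center and place_fr below 0.022 m) or (horizontal distance between pan_3_center and heat below 0.02 m and contact force between pan_3 and hob above 5.2 N and (horizontal distance between pan_1_center and place_bl below 0.022 m or horizontal distance between pan_1_center and place_fl below 0.022 m) and contact force between each of pan_1, pan_2 and hob below 5.2 N and horizontal distance between pan_2_center and place_br below 0.022 m)) and angle between each of pan_1_center, pan_2_center, pan_3_center's own z axis and vertical below 0.03 rad and linear speed of each of pan_1, pan_2, pan_3 below 0.02 m/s); the robot touches nothing.
It fails at once if a pan is lifted off the glass (its middle rises 6 mm) (z of any of pan_1_center, pan_2_center, pan_3_center in the frame of hob above 0.089 m).
It fails at once if a pan is tipped (leans 0.12 rad) (angle between any of pan_1_center, pan_2_center, pan_3_center's own z axis and vertical above 0.12 rad).
It fails at once if a bystander is moved more than 25 mm (distance of any of beaker, wash_bottle, tube_rack, sample_jar from where it was at the start of the episode above 0.025 m).
It fails at once if a bystander is knocked over (angle between any of beaker, wash_bottle, tube_rack, sample_jar's own z axis and vertical above 0.3 rad).
It also fails if it takes over 58 s, if anything falls off the work surface, if the arm or the gripper's body presses on something with over 40 N, if the wrist force passes 120 N, or if a joint passes its speed limit or range.

## Working session

There is one attempt and no reset: what is moved stays moved. The work goes in short steps, Python scripts to look and compute and a shell command to move; the robot and the scene stay as the last step left them, time stands still between calls to the robot, and variables do not carry over. Pictures are saved under pics/ and viewed, and the job is handed in when it is done.

```bash
ls; mkdir -p pics
python3 - <<'E'
from workcell import bot
import cv2
o=bot.get_obs()
for k,v in o.items(): print(k,v)
for c in("top","scene"):
    im=bot.camera(c); cv2.imwrite(f"pics/{c}0.png",im[:,:,::-1]); print(c,bot.calibration(c))
E
```

```text
pics
clock 0.0
joint_pos [1.30900126e+00 2.41395975e-01 3.69363429e-03 1.33518111e+00
 1.05670207e-05 1.57074231e+00]
joint_vel [-0.00168122  0.00099995 -0.00074407 -0.00112742 -0.00054866  0.00043876]
tau [-1.02336141e-04 -3.72318935e+01  2.52406472e+01  1.68982957e-02
 -1.79780704e-05  3.12345733e-06]
eef_pos [0.1292388  0.48234651 0.23040977]
tool_rot [ 1.30497207e-01  9.91448128e-01 -1.03393932e-03 -1.41475942e-04]
ft_force [0.01587537 0.25136966 1.03307618]
ft_torque [ 0.00352473 -0.05353097  0.04016903]
grip_width 0.08561629553371183
top {'intrinsics': array([[445.31994635,   0.        , 322.23597906],
       [  0.        , 445.31994635, 234.22719534],
       [  0.        ,   0.        ,   1.        ]]), 'k1': -0.06724798425965094, 'xyz': array([ 0.28300722, -0.02897167,  1.14668296]), 'attitude': array([ 0.73330754, -0.67220138,  0.06914786, -0.07499292])}
scene {'intrinsics': array([[446.56651165,   0.        , 322.76739857],
       [  0.        , 446.56651165, 238.62477827],
       [  0.        ,   0.        ,   1.        ]]), 'k1': -0.07219129143783296, 'xyz': array([ 0.94753916, -0.53878838,  1.11931308]), 'attitude': array([ 0.89239437,  0.34991396, -0.1004977 , -0.26663219])}
```

View pics/top0.png

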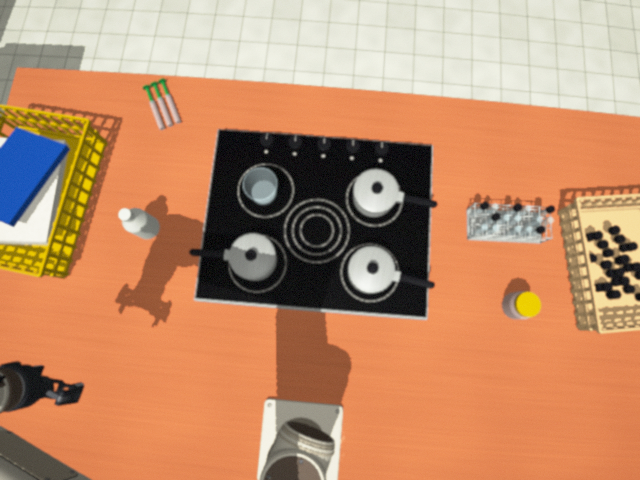

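View pics/scene0.png

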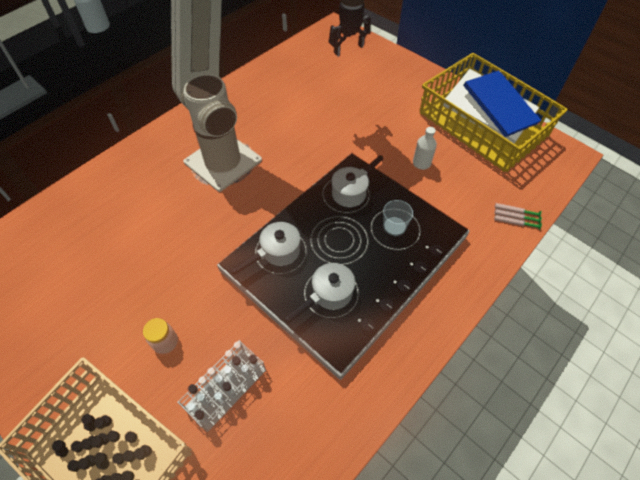

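```bash
cat > h.py <<'E'
from workcell import bot
import numpy as np, cv2
from scipy.spatial.transform import Rotation as R
def ray(cam,u,v):
    c=bot.calibration(cam);K=c['intrinsics']
    d=np.array([[[u,v]]],float)
    p=cv2.undistortPointsIter(d,K,np.array([c['k1'],0,0,0,0.]),None,None,(3,50,1e-10))[0,0]
    return c['xyz'],R.from_quat(c['attitude']).apply([p[0],p[1],1])
def at(cam,u,v,z):
    o,d=ray(cam,u,v); return o+d*(z-o[2])/d[2]
def proj(cam,P):
    c=bot.calibration(cam);K=c['intrinsics']
    q=R.from_quat(c['attitude']).inv().apply(np.atleast_2d(P)-c['xyz'])
    s=q[:,:2]/q[:,2:]; s=s*(1+c['k1']*(s**2).sum(1,keepdims=True))
    return s*[K[0,0],K[1,1]]+[K[0,2],K[1,2]]
E
python3 - <<'E'
from h import *
Z=dict(heat=.05,place_bl=.05,pan_1_center=.083,pan_1_grip=.096,place_fl=.05,hob=0,beaker=.05,wash_bottle=0,tube_rack=0,sample_jar=0)
for cam in("top","scene"):
  for t,z in Z.items():
    for r in bot.spot_point(cam,t)[:4]:
        p=np.array(r['point'])*[640,480]
        print(cam,t,round(r['score'],2),p.round(1),at(cam,*p,z)[:2].round(4))
print(bot.get_obs()['clock'])
E
```

```text
top heat 0.89 [317.8 228.3] [0.5238 0.0025]
top heat 0.59 [500.7 224.1] [ 0.5754 -0.462 ]
top place_bl 0.57 [264.6 190.6] [0.6108 0.1477]
top pan_1_center 0.9 [252.6 255.4] [0.4359 0.1528]
top pan_1_grip 0.71 [207.6 253.1] [0.43   0.2592]
top place_fl 0.27 [256.4 255. ] [0.4426 0.1492]
top hob 0.64 [314.6 232. ] [0.5241 0.0114]
top beaker 0.8 [263.4 192.7] [0.6049 0.1501]
top beaker 0.3 [318.3 230.2] [0.5189 0.0009]
top wash_bottle 0.68 [144.9 226.8] [0.4989 0.464 ]
top tube_rack 0.83 [500.2 225.7] [ 0.5843 -0.4805]
top sample_jar 0.57 [513.7 304.2] [ 0.3789 -0.5179]
scene heat 0.69 [338.5 238.8] [0.5137 0.0092]
scene place_bl 0.94 [393.3 230.7] [0.6114 0.1386]
scene pan_1_center 0.89 [348.5 189.8] [0.4328 0.1434]
scene pan_1_grip 0.97 [374.1 164.3] [0.4307 0.2655]
scene place_fl 0.61 [346.  193.3] [0.4199 0.1494]
scene hob 0.67 [337.1 249.5] [0.5153 0.0038]
scene beaker 0.94 [391.  228.1] [0.6009 0.1413]
scene beaker 0.71 [346.  187.6] [0.4051 0.1665]
scene wash_bottle 0.6 [422.9 161.6] [0.4957 0.4652]
scene wash_bottle 0.52 [339.5 246.8] [0.5144 0.0157]
scene tube_rack 0.67 [279.6 251.6] [ 0.3967 -0.1167]
scene tube_rack 0.64 [227.6 388.2] [ 0.5858 -0.4824]
scene tube_rack 0.48 [347.9 191. ] [0.3935 0.193 ]
scene sample_jar 0.84 [165.5 339. ] [ 0.3695 -0.5109]
scene sample_jar 0.19 [423.1 159.3] [0.49   0.4744]
1.1
```

```bash
cat >> h.py <<'E'
def hobfit(cam,im):
    # fit hob pose by matching printed rings to a ridge (top-hat) image
    from scipy.optimize import minimize
    g=im.max(2); th=cv2.morphologyEx(g,cv2.MORPH_TOPHAT,np.ones((7,7),np.uint8)).astype(np.float32)
    th=np.minimum(th,60); th=cv2.GaussianBlur(th,(0,0),1.5)
    a=np.linspace(0,2*np.pi,120,endpoint=False)
    C=[np.c_[.082*np.cos(a),.082*np.sin(a)]]+[np.c_[sx*.095+.072*np.cos(a),sy*.14+.072*np.sin(a)] for sx in(-1,1) for sy in(-1,1)]
    C=np.vstack(C)
    def f(p):
        c,s=np.cos(p[2]),np.sin(p[2]); 
        P=np.c_[p[0]+c*C[:,0]-s*C[:,1],p[1]+s*C[:,0]+c*C[:,1],np.full(len(C),.05)]
        q=proj(cam,P).astype(np.float32)
        return -cv2.remap(th,q[:,0].reshape(-1,1),q[:,1].reshape(-1,1),cv2.INTER_LINEAR).mean()
    best=None
    for x in np.arange(.50,.541,.005):
        for y in np.arange(-.015,.026,.005):
            for w in np.arange(-.15,.16,.03):
                v=f([x,y,w])
                if best is None or v<best[0]: best=(v,[x,y,w])
    r=minimize(f,best[1],method='Nelder-Mead',options=dict(initial_simplex=np.array(best[1])+np.array([[0,0,0],[.003,0,0],[0,.003,0],[0,0,.02]])))
    return r.x,r.fun
E
python3 - <<'E'
from h import *
for cam in("top","scene"):
  im=cv2.imread(f"pics/{cam}0.png")
  print(cam,hobfit(cam,im))
for cam in("top","scene"):
  for t,z in [("pan_2_center",.083),("pan_2_grip",.096),("pan_1_grip",.096)]:
    for r in bot.spot_point(cam,t)[:4]:
        p=np.array(r['point'])*[640,480]
        print(cam,t,round(r['score'],2),p.round(1),at(cam,*p,z)[:2].round(4))
print(bot.get_obs()['clock'])
E
```

```text
top (array([0.51939826, 0.00579906, 0.00628986]), np.float64(-33.417667388916016))
scene (array([0.51517347, 0.00927483, 0.00377466]), np.float64(-16.747421264648438))
top pan_2_center 0.81 [374.6 194.4] [ 0.6149 -0.1315]
top pan_2_grip 0.74 [417.7 202.6] [ 0.5993 -0.2373]
top pan_2_grip 0.74 [207.7 254.2] [0.4274 0.2587]
top pan_2_grip 0.71 [144.8 227.6] [0.4788 0.4225]
top pan_2_grip 0.64 [317.4 228.1] [0.5141 0.0023]
top pan_1_grip 0.71 [207.6 253.1] [0.43   0.2592]
scene pan_2_center 0.76 [331.5 287.6] [ 0.614  -0.1328]
scene pan_2_center 0.44 [300.3 304.9] [ 0.5889 -0.2228]
scene pan_2_grip 0.91 [302.7 305.7] [ 0.5993 -0.2243]
scene pan_1_grip 0.97 [374.1 164.3] [0.4307 0.2655]
1.4
```

Run:
```python
import cv2
im=cv2.imread("pics/top0.png")[110:330,180:450]
cv2.imwrite("pics/crop0.png",cv2.resize(im,None,fx=2.7,fy=2.7,interpolation=cv2.INTER_CUBIC))
```

```text
(no output)
```

View pics/crop0.png

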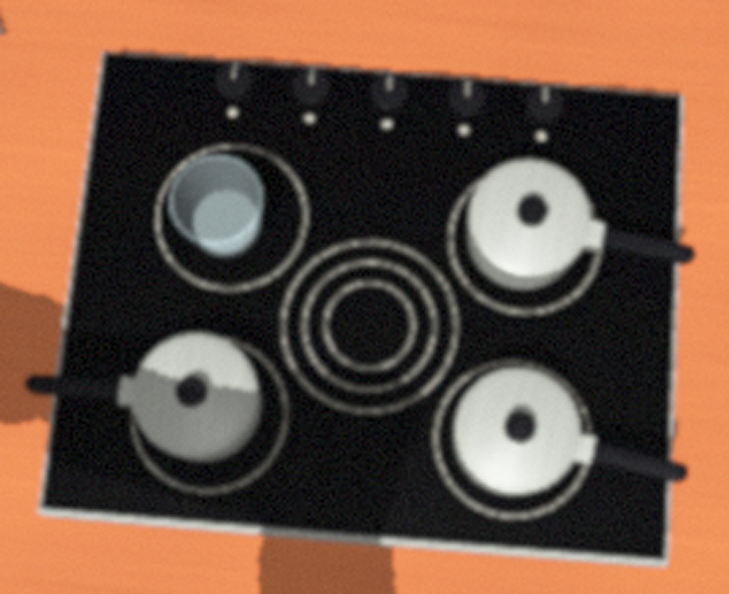

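Run:
```python
from h import *
for n,k,t in[("1",(251.1,254.1),(192.5,252.2)),("2",(377,187.8),(435,204.3)),("3",(372.6,267.4),(433,285))]:
    print(n,at("top",*k,.134)[:2].round(4),at("top",*t,.096)[:2].round(4))
im=cv2.imread("pics/scene0.png")[140:360,210:430]
cv2.imwrite("pics/crop1.png",cv2.resize(im,None,fx=2.7,fy=2.7,interpolation=cv2.INTER_CUBIC))
```

```text
1 [0.4313 0.1479] [0.429  0.2961]
2 [ 0.6158 -0.1313] [ 0.5988 -0.28  ]
3 [ 0.4249 -0.133 ] [ 0.4005 -0.2824]
```

View pics/crop1.png

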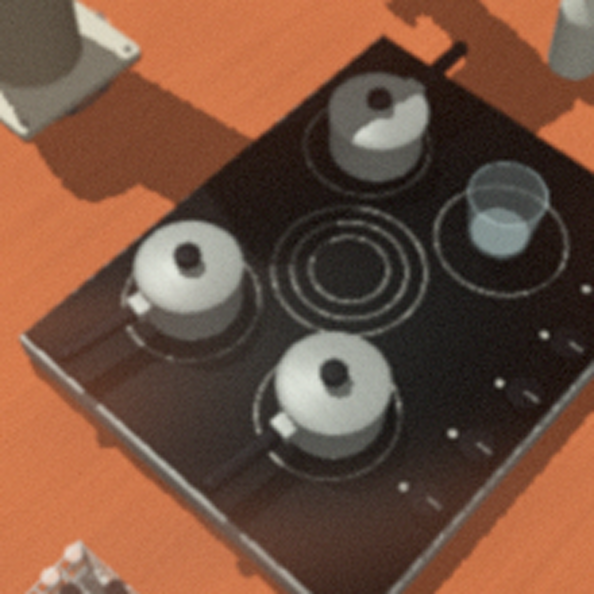

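Run:
```python
from h import *
for n,k,t in[("1",(350.4,175.9),(381.2,157.2)),("2",(334.1,277.4),(286.5,320)),("3",(279.6,234.1),(233,273.5))]:
    print(n,at("scene",*k,.132)[:2].round(4),at("scene",*t,.096)[:2].round(4))
```

```text
1 [0.4272 0.1544] [0.4281 0.3041]
2 [ 0.6154 -0.1265] [ 0.5968 -0.2788]
3 [ 0.4225 -0.1284] [ 0.4028 -0.2826]
```

```bash
cat >> h.py <<'E'
def go(x,y,z,head=0.):
    """shift in tool axes (m) and turn (x120deg) to reach TCP x,y,z, with tool-y heading head (deg, mod 180)"""
    o=bot.get_obs(); Rt=R.from_quat(o['tool_rot'])
    s=Rt.inv().apply(np.array([x,y,z])-o['eef_pos'])
    ty=Rt.apply([0,1,0]); h=np.degrees(np.arctan2(ty[1],ty[0]))
    t=((h-head+90)%180-90)
    print("shift",s.round(4),"turn",round(t/120,4),"| pos",o['eef_pos'].round(4),"head",round(h,2),"F",o['ft_force'].round(2),"M",o['ft_torque'].round(2),"w",round(o['grip_width'],4),"t",o['clock'],"j",o['joint_pos'].round(2))
E
python3 -c "
from h import *
go(.429,.256,.19,0)"
```

```text
shift [-0.3481 -0.1417  0.0413] turn 0.625 | pos [0.1294 0.483  0.2313] head 75.0 F [-0.2   0.63 -0.58] M [-0.01  0.04 -0.02] w 0.0854 t 1.4 j [ 1.31  0.24  0.    1.34 -0.    1.57]
```

```bash
python3 -m inch '[[-0.1,-0.04,0.01,0.1,0.4],[-0.348,-0.142,0.041,0.625,0.4],[-0.348,-0.142,0.041,0.625,0.4],[-0.348,-0.142,0.041,0.625,0.4],[-0.348,-0.142,0.041,0.625,0.4],[-0.348,-0.142,0.041,0.625,0.4],[-0.348,-0.142,0.041,0.625,0.4],[-0.348,-0.142,0.041,0.625,0.4],[-0.348,-0.142,0.041,0.625,0.4],[-0.348,-0.142,0.041,0.625,0.4]]'; python3 -c "
from h import *
go(.429,.256,.078,0)
for c in ('top','scene'):
    im=bot.camera(c); u=proj(c,[[.429,.256,.09]])[0].astype(int)
    im=im[max(u[1]-100,0):u[1]+100,u[0]-130:u[0]+130]; cv2.imwrite(f'pics/{c}1.png',cv2.resize(im,None,fx=3,fy=3)[:,:,::-1])
"
```

```text
clock: 2.65
eef_pos: [0.4282, 0.2565, 0.1905]
tool_rot: [0.706, 0.708, 0.0, 0.0]
ft_force: [-0.2, -0.5, 0.5]
grip_width: 0.0514
shift [-0.0005  0.0008  0.1125] turn 0.0015 | pos [0.4282 0.2565 0.1905] head 0.18 F [-0.22 -0.52  0.54] M [0.04 0.04 0.  ] w 0.0514 t 2.65 j [ 0.54  0.26 -0.08  1.23  0.    2.11]
```

View pics/scene1.png

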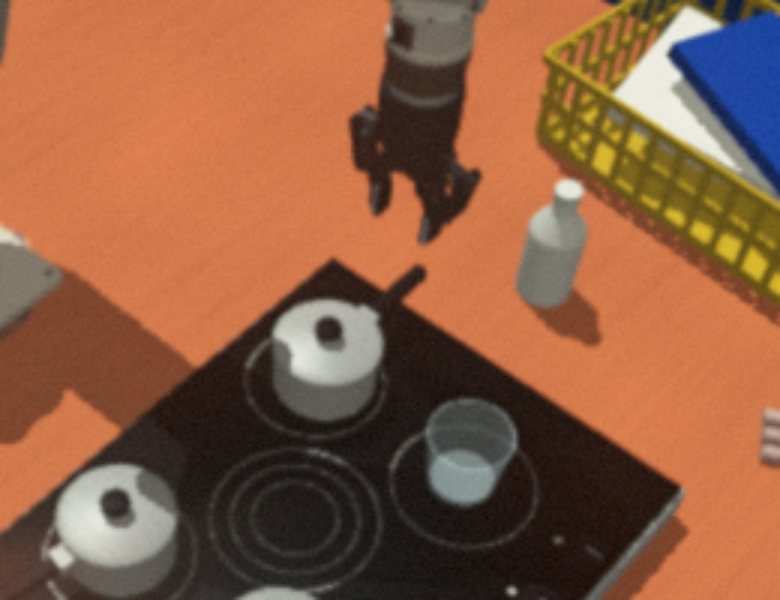

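View pics/top1.png

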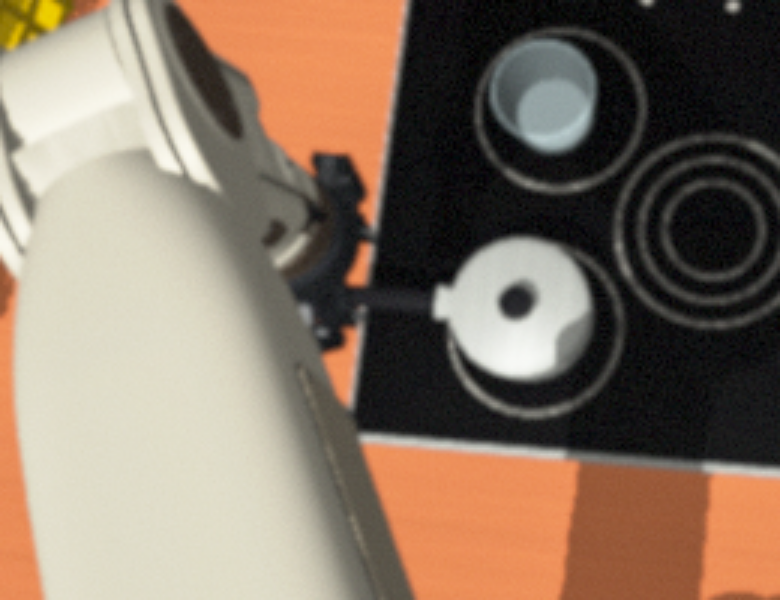

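```bash
python3 -m inch '[[0,0,0.05,0,0.4],[0,0,0.09,0,0.4],[0,0,0.114,0,0.4],[0,0,0.114,0,0.4],[0,0,0.114,0,0.6],[0,0,0.114,0,0.8],[0,0,0.114,0,1],[0,0,0.114,0,1],[0,0,0.114,0,1]]'; python3 -c "
from h import *
go(.428,.2565,.076,0)"
```

```text
clock: 3.88
eef_pos: [0.4297, 0.2566, 0.0779]
tool_rot: [0.707, 0.707, 0.002, 0.0]
ft_force: [-0.5, 0.8, 6.2]
grip_width: 0.0168
shift [-0.0001 -0.0018  0.0019] turn 0.0 | pos [0.4297 0.2566 0.0779] head 0.0 F [-0.52  0.82  6.24] M [ 0.12  0.27 -0.13] w 0.0168 t 3.875 j [ 0.54  0.36 -0.25  0.95  0.    2.11]
```

```bash
python3 -m inch '[[0,0,-0.0005,0,1],[0,0,-0.001,0,1],[0,0,-0.001,0,1]]'; python3 -c "
from h import *
go(.428,.2565,.076,0)"
```

```text
clock: 4.25
eef_pos: [0.4297, 0.2565, 0.078]
tool_rot: [0.707, 0.707, 0.001, 0.0]
ft_force: [1.1, 2.3, 4.6]
grip_width: 0.0169
shift [-0.     -0.0017  0.002 ] turn 0.0 | pos [0.4297 0.2565 0.078 ] head 0.01 F [1.07 2.34 4.65] M [ 0.52 -0.14 -0.06] w 0.0169 t 4.25 j [ 0.54  0.36 -0.25  0.95  0.    2.11]
```

```bash
python3 -m inch '[[0,0,-0.001,0,1],[0,0,-0.002,0,1],[0,0,-0.002,0,1]]';python3 -m inch '[[-0.002,0,-0.002,0,1],[-0.004,0,-0.002,0,1]]';python3 -m inch '[[-0.002,0,0,0,1],[-0.004,0,0,0,1]]';python3 -m inch '[[-0.002,0,0,0,1],[-0.004,0,0,0,1]]'; python3 -c "
from h import *
go(.428,.2565,.076,0)"
```

```text
clock: 4.62
eef_pos: [0.4286, 0.2559, 0.0789]
tool_rot: [0.707, 0.707, -0.0, -0.0]
ft_force: [2.0, 4.6, -2.6]
grip_width: 0.0166
clock: 4.88
eef_pos: [0.4278, 0.251, 0.0806]
tool_rot: [0.707, 0.707, -0.001, -0.0]
ft_force: [0.1, 2.5, -6.3]
grip_width: 0.017
clock: 5.12
eef_pos: [0.4282, 0.2472, 0.0809]
tool_rot: [0.707, 0.707, -0.001, -0.0]
ft_force: [-0.4, 1.4, -5.8]
grip_width: 0.0171
clock: 5.38
eef_pos: [0.4286, 0.2435, 0.0812]
tool_rot: [0.707, 0.707, -0.0, -0.0]
ft_force: [0.4, 2.3, -5.2]
grip_width: 0.0171
shift [ 0.0131 -0.0006  0.0052] turn -0.0001 | pos [0.4286 0.2435 0.0812] head -0.01 F [ 0.38  2.32 -5.22] M [ 0.91  0.03 -0.05] w 0.0171 t 5.375 j [ 0.52  0.35 -0.26  0.96  0.    2.09]
```

```bash
python3 -m inch '[[0,0,0.001,0,1],[0,0,0.0025,0,1],[0,0,0.0025,0,1]]';python3 -m inch '[[0.002,0,0,0,1],[0.004,0,0,0,1]]';python3 -m inch '[[0.002,0,0,0,1],[0.004,0,0,0,1]]'; python3 -c "
from h import *
go(.428,.2565,.076,0)"
```

```text
clock: 5.75
eef_pos: [0.4288, 0.2439, 0.0789]
tool_rot: [0.707, 0.707, 0.0, 0.0]
ft_force: [-1.5, 2.1, -3.5]
grip_width: 0.0169
clock: 6.0
eef_pos: [0.4286, 0.2466, 0.0784]
tool_rot: [0.707, 0.707, -0.001, 0.001]
ft_force: [-0.5, -3.4, -4.5]
grip_width: 0.0171
clock: 6.25
eef_pos: [0.4287, 0.2515, 0.0787]
tool_rot: [0.707, 0.707, -0.0, 0.0]
ft_force: [-0.9, -1.9, -4.4]
grip_width: 0.0165
shift [ 0.005  -0.0007  0.0027] turn -0.0001 | pos [0.4287 0.2515 0.0787] head -0.01 F [-0.86 -1.9  -4.42] M [-0.36  0.02  0.  ] w 0.0165 t 6.25 j [ 0.53  0.36 -0.26  0.96 -0.    2.1 ]
```

```bash
python3 -m inch '[[0,0,0.001,0,1],[0,0,0.001,0,1]]';python3 -m inch '[[0.002,0,0,0,1],[0.004,0,0,0,1]]';python3 -m inch '[[0,0,0.001,0,1],[0,0,0.001,0,1]]';python3 -m inch '[[-0.002,0,0,0,1],[-0.004,0,0,0,1]]';python3 -m inch '[[-0.002,0,0,0,1],[-0.004,0,0,0,1]]'; python3 -c "
from h import *
go(.428,.2565,.076,0)"
```

```text
clock: 6.5
eef_pos: [0.4288, 0.2521, 0.078]
tool_rot: [0.707, 0.707, 0.0, -0.0]
ft_force: [-1.7, -1.2, -1.9]
grip_width: 0.0168
clock: 6.75
eef_pos: [0.429, 0.2547, 0.078]
tool_rot: [0.707, 0.707, -0.001, 0.001]
ft_force: [-0.7, -5.0, -0.4]
grip_width: 0.0167
clock: 7.0
eef_pos: [0.4291, 0.2554, 0.0774]
tool_rot: [0.707, 0.707, 0.0, 0.001]
ft_force: [-2.1, -5.1, 4.6]
grip_width: 0.0168
clock: 7.25
eef_pos: [0.4292, 0.255, 0.0781]
tool_rot: [0.707, 0.708, 0.003, -0.002]
ft_force: [-3.1, 7.1, 2.6]
grip_width: 0.0169
clock: 7.5
eef_pos: [0.43, 0.2517, 0.0781]
tool_rot: [0.706, 0.708, 0.004, -0.002]
ft_force: [-1.2, 6.6, 0.9]
grip_width: 0.0169
shift [ 0.0048 -0.002   0.0021] turn 0.0009 | pos [0.43   0.2517 0.0781] head 0.11 F [-1.16  6.61  0.86] M [ 1.06  0.27 -0.13] w 0.0169 t 7.5 j [ 0.53  0.36 -0.26  0.95  0.01  2.09]
```

```bash
python3 -m inch '[[-0.007,0.003,-0.0005,-0.005,1],[-0.014,0.006,-0.0005,-0.01,1],[-0.021,0.009,-0.0005,-0.015,1],[-0.028,0.012,-0.0005,-0.02,1],[-0.035,0.016,-0.0005,-0.025,1],[-0.042,0.019,-0.0005,-0.03,1],[-0.049,0.022,-0.0005,-0.035,1],[-0.056,0.026,-0.0005,-0.04,1],[-0.063,0.029,-0.0005,-0.045,1],[-0.07,0.032,-0.0005,-0.05,1]]'; python3 -c "
from h import *
go(.4951,.1104,.078,12)
for c in ('top','scene'):
    im=bot.camera(c); u=proj(c,[[.517,.0075,.05]])[0].astype(int)
    im=im[max(u[1]-100,0):u[1]+100,u[0]-130:u[0]+130]; cv2.imwrite(f'pics/{c}2.png',cv2.resize(im,None,fx=3,fy=3,interpolation=cv2.INTER_CUBIC)[:,:,::-1]);print(u)
"
```

```text
clock: 8.75
eef_pos: [0.461, 0.181, 0.078]
tool_rot: [0.668, 0.744, 0.003, -0.002]
ft_force: [-3.0, 5.9, 2.7]
grip_width: 0.0167
shift [-0.0738  0.0264 -0.0005] turn -0.0491 | pos [0.461 0.181 0.078] head 6.11 F [-2.97  5.9   2.66] M [ 1.05  0.66 -0.32] w 0.0167 t 8.75 j [ 0.37  0.35 -0.27  0.95  0.01  1.83]
[315 230]
[338 239]
```

View pics/scene2.png

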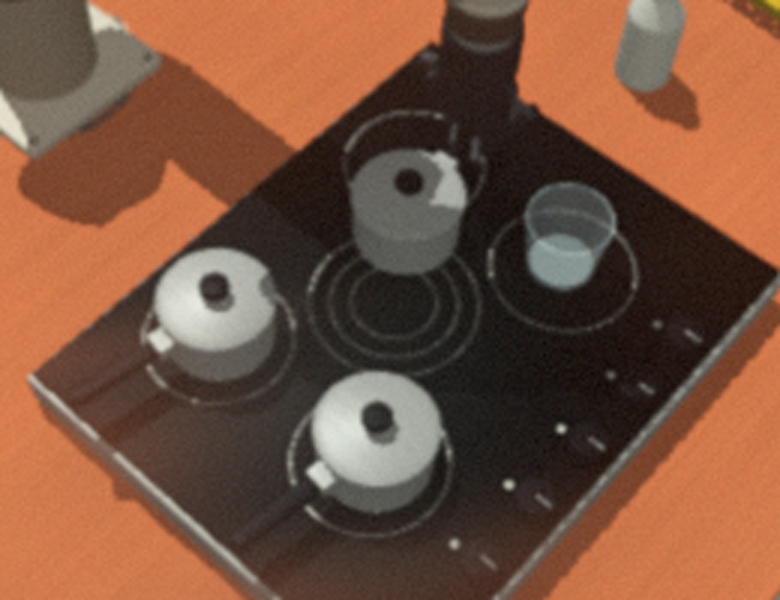

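View pics/top2.png

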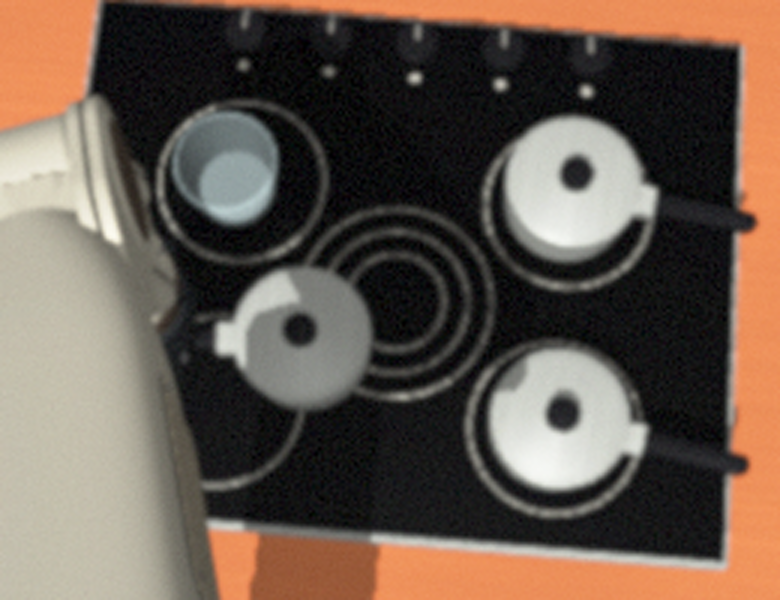

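```bash
python3 -m inch '[[-0.007,0.003,0,-0.005,1],[-0.014,0.005,0,-0.01,1],[-0.021,0.008,0,-0.015,1],[-0.028,0.01,0,-0.02,1],[-0.036,0.013,0,-0.025,1],[-0.044,0.016,0,-0.03,1],[-0.052,0.019,0,-0.035,1],[-0.059,0.022,0,-0.04,1],[-0.067,0.025,0,-0.045,1],[-0.075,0.027,0,-0.049,1]]'; python3 -c "
from h import *
print('knob before',at('top',285.3,239.3,.134))
go(.4951,.1104,.078,12)
for c in ('top','scene'):
    im=bot.camera(c); u=proj(c,[[.517,.0075,.05]])[0].astype(int)
    im=im[max(u[1]-100,0):u[1]+100,u[0]-130:u[0]+130]; cv2.imwrite(f'pics/{c}3.png',cv2.resize(im,None,fx=3,fy=3,interpolation=cv2.INTER_CUBIC)[:,:,::-1]);print(u)
"
```

```text
clock: 10.1
eef_pos: [0.4957, 0.1088, 0.078]
tool_rot: [0.629, 0.777, 0.003, -0.002]
ft_force: [-4.0, 8.1, 4.4]
grip_width: 0.0168
knob before [0.4727603 0.0728825 0.134    ]
shift [ 0.0017 -0.0003  0.0001] turn -0.0001 | pos [0.4957 0.1088 0.078 ] head 11.99 F [-3.99  8.13  4.43] M [ 1.37  0.73 -0.22] w 0.0168 t 10.1 j [ 0.21  0.38 -0.23  0.96  0.01  1.57]
[315 230]
[338 239]
```

View pics/scene3.png

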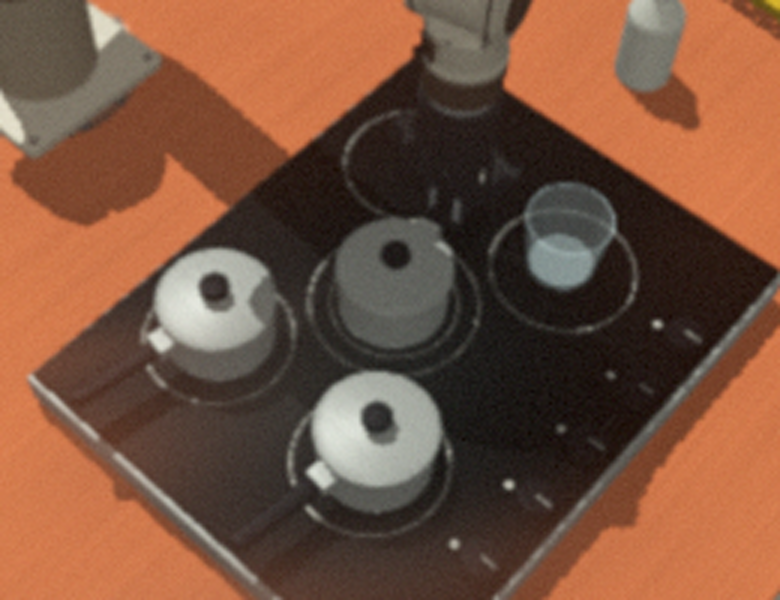

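View pics/top3.png

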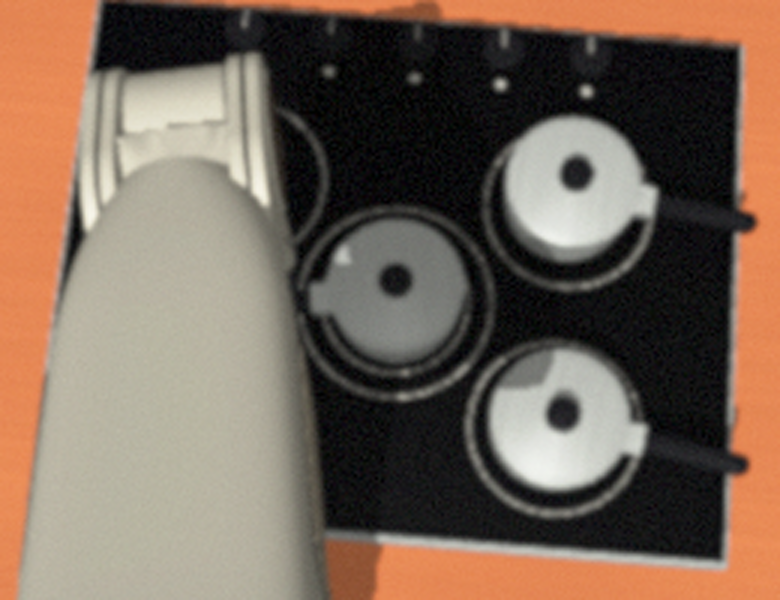

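```bash
python3 -c "
from h import *
print(at('top',317,223.3,.134),at('scene',340,223.7,.132))"
```

```text
[0.51704914 0.00306954 0.134     ] [0.51759434 0.00630717 0.132     ]
```

```bash
python3 -m inch '[[0.002,0,-0.001,0,1],[0.004,0,-0.001,0,1],[0.004,0,-0.001,0,1],[0.004,0,-0.001,0,0.75],[0.004,0,-0.001,0,0.65],[0.004,0,-0.001,0,0.6],[0.004,0,-0.001,0,0.6]]'; python3 -c "
from h import *
go(.4951,.1104,.2,12)"
```

```text
clock: 11.08
eef_pos: [0.4947, 0.1101, 0.0784]
tool_rot: [0.63, 0.777, 0.0, -0.0]
ft_force: [0.1, 0.2, -0.6]
grip_width: 0.0343
shift [ 0.0003  0.0005 -0.1216] turn -0.0009 | pos [0.4947 0.1101 0.0784] head 11.89 F [ 0.08  0.17 -0.57] M [ 0.02 -0.02 -0.01] w 0.0343 t 11.075 j [ 0.22  0.37 -0.23  0.96  0.    1.58]
```

```bash
python3 -m inch '[[0,0,-0.01,0,0.6],[0,0,-0.025,0,0.6],[0,0,-0.05,0,0.6],[0,0,-0.09,0,0.6],[0,0,-0.13,0,0.6],[0,0,-0.17,0,0.6],[0,0,-0.17,0,0.6]]'; python3 -c "
from h import *
go(.30,.25,.25,12)"
```

```text
clock: 11.95
eef_pos: [0.497, 0.1104, 0.2534]
tool_rot: [0.63, 0.776, 0.004, 0.003]
ft_force: [0.3, -0.2, -0.3]
grip_width: 0.0345
shift [ 0.1772 -0.1641  0.0019] turn -0.001 | pos [0.497  0.1104 0.2534] head 11.88 F [ 0.27 -0.19 -0.29] M [-0.04 -0.    0.  ] w 0.0345 t 11.95 j [0.22 0.24 0.07 1.38 0.   1.58]
```

```bash
python3 -m inch '[[0.06,-0.05,0,0,0.6],[0.12,-0.1,0,0,0.6],[0.18,-0.16,0,0,0.6],[0.24,-0.2,0,0,0.6],[0.24,-0.2,0,0,0.6],[0.24,-0.2,0,0,0.6],[0.24,-0.2,0,0,0.6]]'; python3 -c "
from h import *
go(.30,.25,.25,12)
for c in ('top','scene'):
    im=bot.camera(c); print(hobfit(c,im)); u=proj(c,[[.517,.0075,.05]])[0].astype(int)
    im=im[max(u[1]-100,0):u[1]+100,u[0]-130:u[0]+130]; cv2.imwrite(f'pics/{c}4.png',cv2.resize(im,None,fx=3,fy=3,interpolation=cv2.INTER_CUBIC)[:,:,::-1]);print(u)
"
```

```text
clock: 12.82
eef_pos: [0.2494, 0.3034, 0.2483]
tool_rot: [0.63, 0.777, -0.0, 0.0]
ft_force: [0.0, -0.9, 0.3]
grip_width: 0.0344
shift [-0.0627  0.0385 -0.0017] turn -0.0004 | pos [0.2494 0.3034 0.2483] head 11.95 F [ 0.02 -0.95  0.25] M [-0.05  0.03 -0.01] w 0.0344 t 12.825 j [ 0.88  0.02 -0.21  1.34 -0.    2.25]
(array([0.51939829, 0.00572723, 0.00762105]), np.float64(-32.970035552978516))
[315 230]
(array([0.51532805, 0.00901588, 0.0057733 ]), np.float64(-15.665175437927246))
[338 239]
```

View pics/scene4.png

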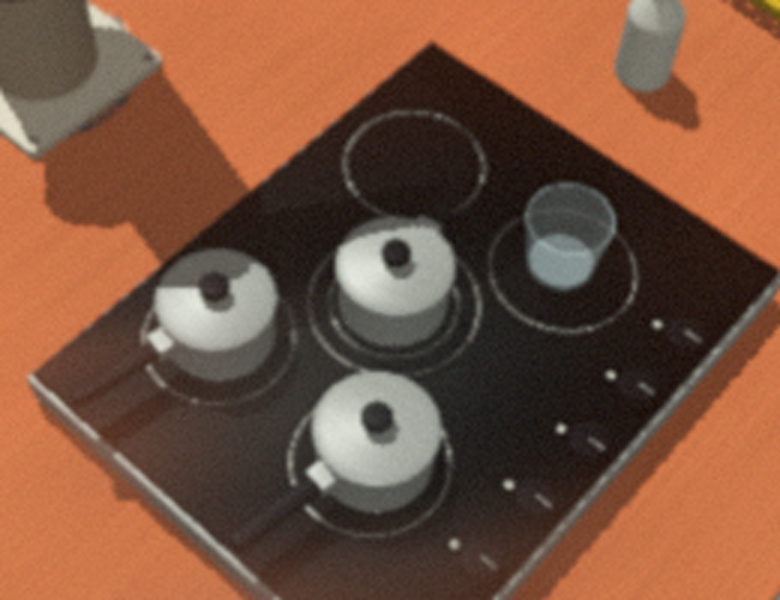

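View pics/top4.png

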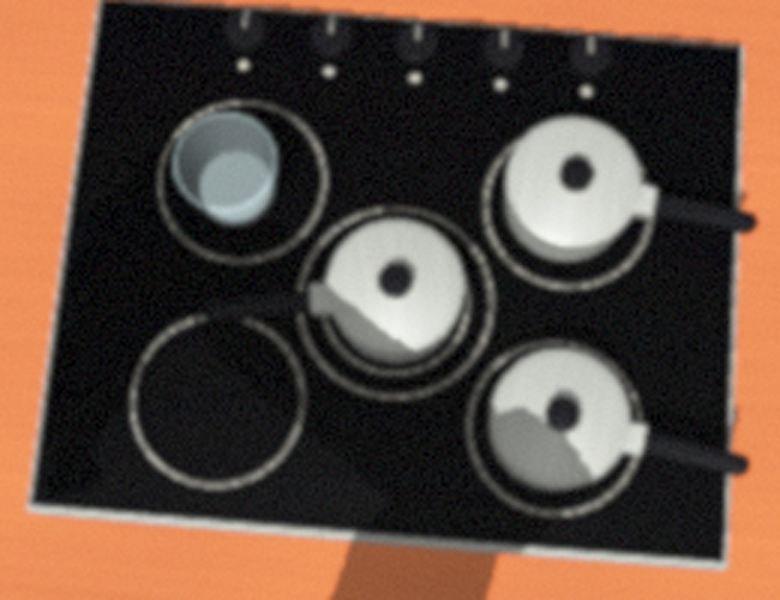

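```bash
python3 -c "
from h import *
print(at('top',185+397/3,130+279/3,.134),at('scene',208+396/3,139+253/3,.132))
print(bot.job_done(), bot.get_obs()['clock'])"
```

```text
[0.51783286 0.00235833 0.134     ] [0.51679328 0.00721322 0.132     ]
the job is handed in; nothing more can be done
the job is handed in; nothing more can be done
```

I judged pan_1, on the near left place, to be the loaded pan. I slid it by its handle onto the middle of the heating place, released it, moved the arm clear and handed the job in at about 13 s. No verdict was reported.

**Finding the loaded pan:** With almost no vertical load on the handle, pan_1 dragged at about 5 N. It dragged at about 6.6 N while I was pressing down by 1–3 N. An empty pan could drag at no more than about 2.1 N, or about 4 N when pressed like that. I did not feel pan_2 or pan_3 for comparison; I left them untouched.

**Mistake on the way:** In the first drag test I added a 2 mm raise twice, so the tool pulled up on the handle with about 6 N. I lowered it again. The tool rose only about 3 mm, and the pan showed no sign of leaving the glass or tipping.

**Last checks:**

| Check | Result |
|---|---|
| pan_1 from heating place middle | top camera: about 4 mm; scene camera: about 2 mm (limit 20 mm) |
| pan_2 and pan_3 from their ring middles | about 2–4 mm, measured before the slide (limit 22 mm); look unmoved since |
| Beaker and wash bottle | unmoved in the last pictures |
| Tube rack and sample jar | outside the last cropped pictures, so not rechecked; the arm stayed on the left side |
| Forces after release | within sensor noise, robot touching nothing |

The two cameras disagree by up to about 5 mm on positions, mostly calibration error, which is well inside the limits.

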